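# Kit the parts tray for a power board

### The arm

A 6-joint arm with a two-finger parallel gripper is mounted at the origin on the work surface. World frame = base frame: x ahead of the robot, y to its left, z up, the work surface at z = 0. Lengths are in mm, angles in rad, forces in N, time in s.
With the tool pointing down it reaches from about 400 to 925 mm from the base axis. Payload 12.5 kg.
Tool frame: the origin (TCP) lies midway between the tips of the shut fingers; the grasp point (between the pads) lies 19 mm behind it (env.pinch_z is the distance from the TCP to the grasp point, in mm); z points along the fingers, y is the line along which they close (so a half turn about z gives the same grasp; the last joint's range is limited). The gripper opens to 95 mm and grips with 3 to 60 N. Pads are 20 mm wide; open, the fingers measure 119 mm over their backs; the gripper's body (75 mm by 180 mm) begins 59 mm behind the grasp point.
Start: joints at [-1.337, 0.491, 1.559, -0, 1.092, -0.106], TCP at [208.335, -589.274, 214.661] pointing down, gripper open.
Joint ranges: [-3.1, 3.1], [-0.84, 2.19], [0.05, 2.79], [-1.13, 4.28], [0.06, 2.93], [-2.69, 2.69]. Speed limits (rad/s): [2.22, 2.22, 2.79, 3.14, 3.14, 3.14].

### API

Orientations are given as [roll, pitch, yaw] about the fixed x, y, z axes, in that order (R = Rz(yaw) Ry(pitch) Rx(roll)).
In Python, from cell import readout, eyes, job_done, env gives the robot as it stands.
- The arm moves only by the shell command python3 -m jog 'ROWS'. ROWS is a JSON object of lists of equal length, an entry for each row: "dp": the shift along the tool's x, y, z in mm, a list of three; "twist": the turn about the tool's z in degrees; "claw": the closure, from -1 (fully open) to 1 (shut). A call has 1 to 8 rows; each row is the pose to reach, as a shift and turn from the pose commanded when the call began, along the tool's axes at that moment; what a row does not reach only later rows make up. A row lasts 1/12 s, in which the tool goes at most 41.7 mm and 7.16 degrees, less where a joint would pass 70% of its speed; a pose out of reach is approached as far as the arm can. A call with a gripper value outside its range is refused whole. The fingers move at their own pace and stop on an object; the grip force is fixed at half the most. Time passes only in rows, so rows that repeat a pose let the fingers close. It gives the time, the measured TCP pose, the force and the opening at its end, in the units of the state.
- readout.state(): the state, without advancing time (a new reading comes with each control period).
- eyes.read_camera(name): name is "scene" or "top"; returns the picture (480x640x3 uint8, red, green, blue); there is no depth.
- eyes.camera_model(name): a dict with "intrinsics" (3x3 intrinsics, pixels), "R" (3x3) and "t" (3): a world point X has camera coordinates R X + t. Camera axes: x right, y down, z forward; pixel columns grow to the right and rows downward; lengths in mm; the calibration is good to about 2 mm. A picture is of the moment at which its call begins. camera_model takes no time and is no camera call.
- job_done(): hands the job in, once; it reports no verdict.
The state is a dict: "t": time; "joints": joint angles; "qvel": joint speeds; "tau": joint torques, N m; "eef_pos": TCP position; "tcp_rot": TCP orientation; "ft_force": force on the tool from outside, world axes, zero at the start; "moment": the same for the moment, N m; "opening": opening from 0.0 (shut) to 1.0 (fully open).
Only numpy, scipy, OpenCV 4.12 (cv2) and the standard library are available. Lean on these libraries where they do the work, as an engineer would, in place of code of your own. Each camera call takes 0.05 s, during which the arm holds its last target. There are 200 camera calls.

### The job

Gather the parts for the power board into the grey kit tray: stand the large capacitor in the round nest, the long heat sink in the oblong nest and the transformer in the square nest, and slip the ring choke over the post. Set each one down flat in the middle of its nest without dropping it, and leave the small capacitor and the short heat sink standing where they are.

Things in the scene. Friction and masses are not known exactly. Their poses are not given: they have to be found in the camera images.
- capacitor: The large capacitor: black upright cylinder, 36 mm diameter, 50 mm high (two brass screw terminals rise 4 mm above), aluminium top; stands on the bench. Origin at the centre of its underside, z up. About 75 g, varies by a third.
- heat_sink: The long heat sink: bare aluminium block of lengthwise upright fins, 60 mm long (its x) by 34 mm wide (its y) by 34 mm high; stands fins up. Grip it across the 34 mm. Origin at the centre of its underside, z up. About 80 g, varies by a third.
- transformer: The ferrite transformer: dark-grey core with copper winding and a yellow tape band, 40 mm by 40 mm (x, y) by 36 mm high. Origin at the centre of its underside, z up. About 110 g, varies by a third.
- choke: The ring choke: copper-wound ring lying flat, 48 mm outer diameter (up to 50 mm over the wires), 24 mm hole, 24 mm high. Origin at the centre of its underside, z up along the hole. About 60 g, varies by a third.
- nest_round: Round white cup for the large capacitor: inside diameter 54 mm, outside 62 mm, floor 3 mm above its origin, rim 13 mm above its origin. Origin at the centre of its underside, 5 mm above the bench. It stands in the grey kit tray (224 mm square, floor 5 mm thick, rim 14 mm above the bench), one nest in each quarter of the tray, nest centres 108 mm apart; which nest is in which quarter varies. Fixed.
- nest_long: Oblong white open frame for the long heat sink: inside 76 mm (its x) by 50 mm (its y), walls 4 mm, floor 4 mm above its origin, rim 13 mm above. Origin at the centre of its underside, 5 mm above the bench. It stands in the grey kit tray (224 mm square, floor 5 mm thick, rim 14 mm above the bench), one nest in each quarter of the tray, nest centres 108 mm apart; which nest is in which quarter varies. Fixed.
- nest_square: Square white open frame for the transformer: inside 56 mm by 56 mm (x, y), walls 4 mm, floor 4 mm above its origin, rim 13 mm above. Origin at the centre of its underside, 5 mm above the bench. It stands in the grey kit tray (224 mm square, floor 5 mm thick, rim 14 mm above the bench), one nest in each quarter of the tray, nest centres 108 mm apart; which nest is in which quarter varies. Fixed.
- nest_post: White disc, 60 mm diameter and 4 mm thick, with an upright dark steel central post 8 mm diameter whose top is 30 mm above its origin, for the ring choke. Origin at the centre of its underside, 5 mm above the bench; the post is on its z. It stands in the grey kit tray (224 mm square, floor 5 mm thick, rim 14 mm above the bench), one nest in each quarter of the tray, nest centres 108 mm apart; which nest is in which quarter varies. Fixed.
- small_capacitor: Look-alike, not part of the kit: the small capacitor, black upright cylinder 24 mm diameter, 34 mm high (terminals 4 mm more). Origin at the centre of its underside.
- short_heat_sink: Look-alike, not part of the kit: the short heat sink, aluminium fins, 34 mm by 34 mm by 34 mm high. Origin at the centre of its underside.

How it is judged (in metres and radians):
At the end, for the whole second after the job is handed in: Large capacitor, long heat sink, transformer and choke sit flat (0.12 rad) on their nests' floors (underside under 7.5 mm above nest origin), within 11, 14, 14, 10 mm of centre; small capacitor and short heat sink upright (0.12 rad) within 30 mm of their starts; all at rest (horizontal distance between capacitor and nest_round below 0.011 m and z of capacitor in the frame of nest_round below 0.0075 m and angle between each of capacitor, heat_sink, transformer, choke, small_capacitor, short_heat_sink's own z axis and vertical below 0.12 rad and linear speed of each of capacitor, heat_sink, transformer, choke, small_capacitor, short_heat_sink below 0.02 m/s and horizontal distance between heat_sink and nest_long below 0.014 m and z of heat_sink in the frame of nest_long below 0.0075 m and horizontal distance between transformer and nest_square below 0.014 m and z of transformer in the frame of nest_square below 0.0075 m and horizontal distance between choke and nest_post below 0.01 m and z of choke in the frame of nest_post below 0.0075 m and distance of each of small_capacitor, short_heat_sink from where it was at the start of the episode below 0.03 m); the robot touches nothing.
It fails at once if a part is dropped or thrown into its nest (faster than 0.5 m/s within 30 mm of its seat) ((horizontal distance between capacitor and nest_round below 0.03 m and z of capacitor in the frame of nest_round below 0.03 m and linear speed of capacitor above 0.5 m/s) or (horizontal distance between heat_sink and nest_long below 0.03 m and z of heat_sink in the frame of nest_long below 0.03 m and linear speed of heat_sink above 0.5 m/s) or (horizontal distance between transformer and nest_square below 0.03 m and z of transformer in the frame of nest_square below 0.03 m and linear speed of transformer above 0.5 m/s) or (horizontal distance between choke and nest_post below 0.03 m and z of choke in the frame of nest_post below 0.03 m and linear speed of choke above 0.5 m/s)).
It fails at once if the small capacitor or the short heat sink is moved by more than 30 mm or tipped over (distance of any of small_capacitor, short_heat_sink from where it was at the start of the episode above 0.03 m or angle between any of small_capacitor, short_heat_sink's own z axis and vertical above 0.5 rad).
It also fails if it takes over 99 s, if anything falls off the work surface, if the arm or the gripper's body presses on something with over 40 N, if the wrist force passes 120 N, or if a joint passes its speed limit or range.

## Working session

There is one attempt and no reset: what is moved stays moved. The work goes in short steps, Python scripts to look and compute and a shell command to move; the robot and the scene stay as the last step left them, time stands still between calls to the robot, and variables do not carry over. Pictures are saved under pics/ and viewed, on a budget of 14 in all, crops included, one or two more only if the job needs it, and the job is handed in when it is done.

```bash
mkdir -p pics; ls; python3 - <<'E'
from cell import readout,eyes,env
import cv2,numpy as np
np.set_printoptions(precision=2,suppress=True)
for n in("scene","top"):
    im=eyes.read_camera(n); cv2.imwrite(f"pics/{n}0.png",im[:,:,::-1])
    m=eyes.camera_model(n); R=np.array(m["R"]); print(n,m["intrinsics"],R,-R.T@np.array(m["t"]))
print(readout.state(),env.pinch_z)
E
```

```text
pics
scene [[508.47   0.   313.29]
 [  0.   508.47 244.25]
 [  0.     0.     1.  ]] [[ 0.82  0.58  0.01]
 [ 0.48 -0.67 -0.56]
 [-0.32  0.46 -0.83]] [ 830.28 -444.98  799.78]
top [[558.18   0.   320.18]
 [  0.   558.18 251.49]
 [  0.     0.     1.  ]] [[-0.03 -1.    0.01]
 [-1.    0.03 -0.07]
 [ 0.07 -0.01 -1.  ]] [483.16  -9.43 955.58]
{'t': 0.1, 'joints': array([-1.34,  0.49,  1.56,  0.  ,  1.09, -0.11]), 'qvel': array([-0., -0., -0.,  0., -0.,  0.]), 'tau': array([  0.  , -61.36, -25.86,   0.07,   0.05,  -0.  ]), 'eef_pos': array([ 208.28, -589.07,  214.13]), 'tcp_rot': array([-3.14, -0.  ,  0.34]), 'ft_force': array([-0.38, -0.61,  0.61]), 'moment': array([-0.01, -0.05, -0.04]), 'opening': 0.9999389528318041} 18.8
```

View pics/top0.png

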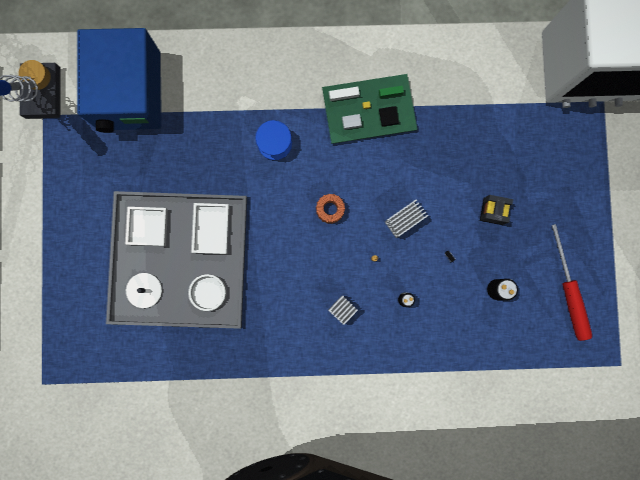

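View pics/scene0.png

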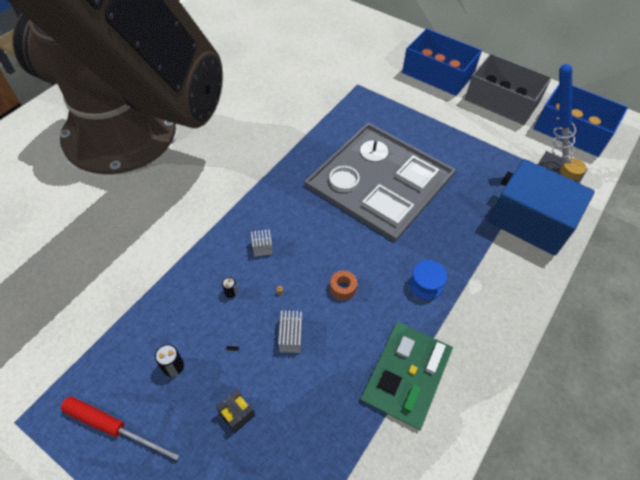

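The top view shows every part. Large capacitor (503,290), long sink (407,219), transformer (497,210), choke (330,208), small capacitor (408,300), short sink (344,310). Nests: square (146,226), oblong (211,228), post (142,290), round (207,293). Next, measure them by masks.

```bash
cat > h.py <<'E'
import cv2,numpy as np
from cell import readout,eyes
np.set_printoptions(precision=1,suppress=True)
def ray(n,uv,z):
    m=eyes.camera_model(n);R=np.array(m["R"]);c=-R.T@np.array(m["t"])
    d=R.T@np.linalg.inv(m["intrinsics"])@np.array([uv[0],uv[1],1.]);return (c+d*(z-c[2])/d[2])
def rect(n,cnt,z):
    p=np.array([ray(n,q,z)[:2] for q in cnt.reshape(-1,2)],np.float32)
    return cv2.minAreaRect(p), p.mean(0)
def big(mask,box):
    x0,y0,x1,y1=box; mm=np.zeros_like(mask); mm[y0:y1,x0:x1]=mask[y0:y1,x0:x1]
    ys,xs=np.nonzero(mm); return mm,np.column_stack([xs,ys])
E
python3 - <<'E'
from h import *
im=cv2.imread("pics/top0.png"); hsv=cv2.cvtColor(im,cv2.COLOR_BGR2HSV);H,S,V=cv2.split(hsv)
white=((S<70)&(V>140)).astype(np.uint8); bright=((S<90)&(V>100)).astype(np.uint8)
org=(((H<15)|(H>172))&(S>110)&(V>70)).astype(np.uint8); yel=((H>15)&(H<35)&(S>110)&(V>100)).astype(np.uint8)
nb=(~((H>100)&(H<125)&(S>90))).astype(np.uint8)
nbw=nb
dbg=im.copy()
for name,mask,box,z in [("cap",bright,(480,270,530,310),50),("scap",bright,(395,288,420,312),34),("sink",bright,(375,190,440,245),34),("ssink",bright,(325,290,362,330),34),
 ("choke",org,(305,185,355,230),24),("tr_yel",yel,(475,185,525,235),36),("tr_all",nb,(475,185,525,235),36),
 ("n_sq",white,(120,203,169,250),18),("n_long",white,(186,198,234,260),18),("n_post",white,(120,268,168,313),9),("n_round",white,(182,268,234,316),18)]:
    mm,p=big(mask,box)
    cs,_=cv2.findContours(mm,cv2.RETR_EXTERNAL,cv2.CHAIN_APPROX_NONE); cv2.drawContours(dbg,cs,-1,(255,0,255) if name!="tr_all" else (0,255,0),1)
    cs=[c for c in cs if len(c)>5]
    r,_=rect("top",np.vstack(cs),z); print(name,"cen",np.array(r[0]),"size",np.array(r[1]),"ang %.1f"%r[2],"mean",ray("top",p.mean(0),z)[:2])
cv2.imwrite("pics/d.png",cv2.resize(np.vstack([dbg[185:335,310:540]]),None,fx=3.4,fy=3.4,interpolation=cv2.INTER_NEAREST))
cv2.imwrite("pics/d2.png",cv2.resize(dbg[185:335,100:255],None,fx=3.8,fy=3.8,interpolation=cv2.INTER_NEAREST))
E
```

```text
cap cen [ 476.  -324.9] size [29.4 29.3] ang 87.1 mean [ 475.8 -324.4]
scap cen [ 463.  -165.2] size [17.4 16.4] ang 43.1 mean [ 463.2 -164.8]
sink cen [ 598.1 -167.7] size [34.9 66.8] ang 33.4 mean [ 598.  -167.1]
ssink cen [449.9 -57.5] size [36.  34.8] ang 43.4 mean [449.8 -56.8]
choke cen [620.8 -41.7] size [46.6 47.9] ang 43.2 mean [620.6 -42.2]
tr_yel cen [ 610.1 -320.8] size [37.2 20.2] ang 75.9 mean [ 610.4 -319.6]
tr_all cen [ 608.5 -318.5] size [48.7 46. ] ang 77.2 mean [ 608.6 -317.9]
n_sq cen [600.1 270. ] size [66.  64.8] ang 86.4 mean [599.6 268.9]
n_long cen [593.3 162.1] size [59.9 84.8] ang 86.4 mean [592.5 160.7]
n_post cen [492.1 276.7] size [60.  58.7] ang 44.0 mean [491.8 276.8]
n_round cen [485.2 168.8] size [60.5 60.9] ang 43.8 mean [484.8 167. ]
```

View pics/d.png

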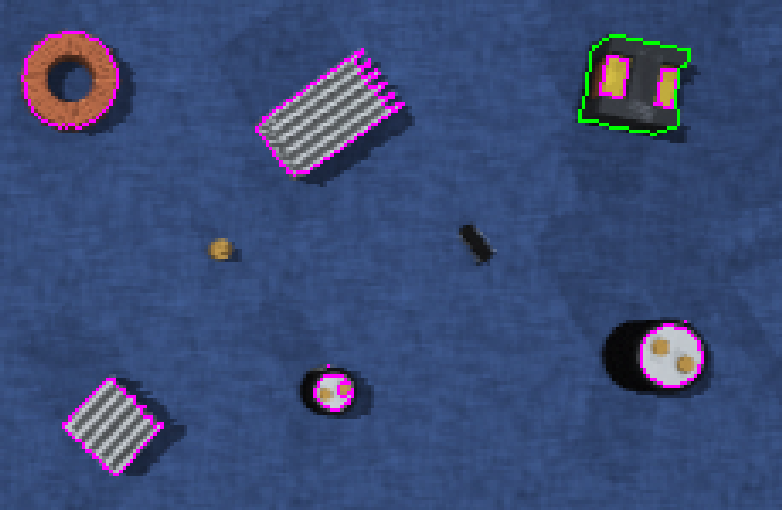

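View pics/d2.png

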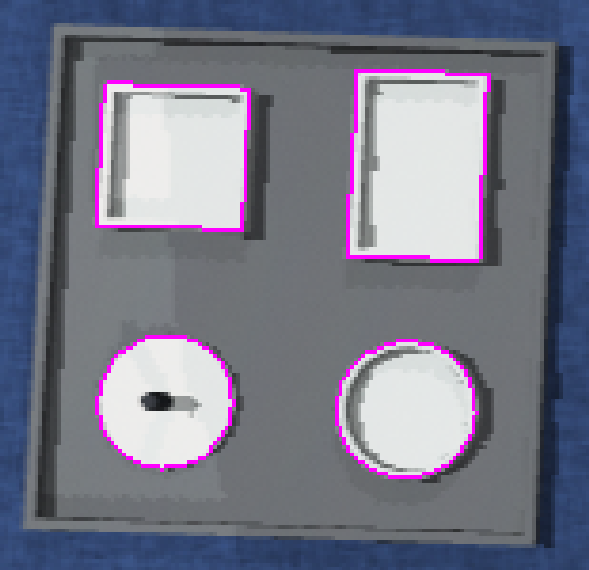

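Sizes and the 108 mm nest spacing check out, and the tray yaw is about -3.6°. First I go above the large capacitor.

```bash
cat >> h.py <<'E'
def to(x,y,z,yawdeg):
    s=readout.state();p=np.array(s["eef_pos"]);a=s["tcp_rot"][2];d=np.array([x,y,z])-p
    t=-((yawdeg-np.degrees(a)+180)%360-180)
    print("at",p,"yaw %.1f"%np.degrees(a),"t %.1f open %.2f"%(s["t"],s["opening"]),"-> dp",np.array([np.cos(a)*d[0]+np.sin(a)*d[1],np.sin(a)*d[0]-np.cos(a)*d[1],-d[2]]),"twist %.1f"%t)
E
python3 -m jog '{"dp":[[40,-19,0],[80,-38,0],[120,-56,0],[160,-75,0],[200,-94,0],[240,-113,0],[280,-131,0],[310,-145,0]],"twist":[3,6,9,12,15,18,21,23],"claw":[-1,-1,-1,-1,-1,-1,-1,-1]}'
python3 -c "
from h import *
to(476,-324.7,110,-3.6)"
```

```text
t: 0.77
eef_pos: [447.0, -353.7, 214.6]
tcp_rot: [-3.142, 0.0, -0.065]
ft_force: [0.7, -1.5, 0.7]
opening: 0.998
at [ 447.  -353.7  214.6] yaw -3.7 t 0.8 open 1.00 -> dp [ 27.1 -30.8 104.6] twist -0.1
```

```bash

python3 -m jog '{"dp":[[27,-31,0],[27,-31,35],[27,-31,70],[27,-31,105],[27,-31,105]],"twist":[0,0,0,0,0],"claw":[-1,-1,-1,-1,-1]}'
python3 - <<'E'
from h import *
for n in("top","scene"):cv2.imwrite(f"pics/{n}1.png",eyes.read_camera(n)[:,:,::-1])
a=cv2.imread("pics/top1.png")[220:370,400:600];b=cv2.imread("pics/scene1.png")[270:420,70:270]
cv2.imwrite("pics/a1.png",np.hstack([cv2.resize(a,None,fx=2,fy=2),cv2.resize(b,None,fx=2,fy=2)]))
to(476,-324.7,18,-3.6)
E
```

```text
t: 1.18
eef_pos: [472.7, -324.0, 104.0]
tcp_rot: [-3.136, 0.008, -0.061]
ft_force: [-1.1, 0.7, 0.8]
opening: 0.998
at [ 474.6 -326.1  109.5] yaw -3.5 t 1.3 open 0.99 -> dp [ 1.3 -1.5 91.5] twist 0.1
```

View pics/a1.png

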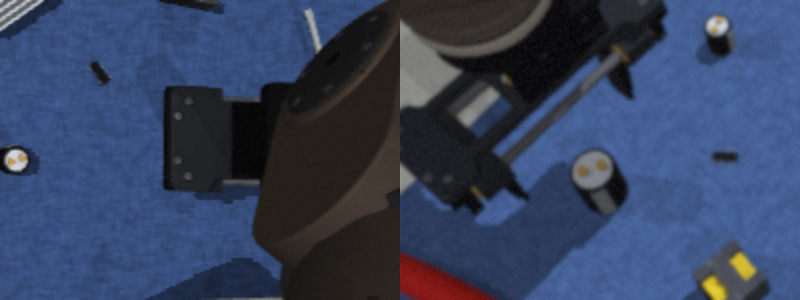

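The close look shows the fingers straddling the capacitor (scene crop around 595,175 between the tips). I cross-check all the top estimates against the scene camera.

```bash
python3 - <<'E'
from h import *
im=cv2.imread("pics/scene0.png"); hsv=cv2.cvtColor(im,cv2.COLOR_BGR2HSV);H,S,V=cv2.split(hsv)
bright=((S<90)&(V>110)).astype(np.uint8);org=(((H<15)|(H>172))&(S>110)&(V>70)).astype(np.uint8); yel=((H>15)&(H<35)&(S>110)&(V>100)).astype(np.uint8)
white=((S<70)&(V>140)).astype(np.uint8)
for name,m,box,z in [("cap",bright,(150,335,190,370),50),("sink",bright,(270,300,310,335),34),("choke",org,(322,265,365,305),24),("tr_yel",yel,(215,390,260,435),36),("post",white,(355,135,392,165),9),("round",white,(325,160,365,197),18),("long",white,(355,183,417,227),18),("sq",white,(390,150,442,192),18)]:
    mm,p=big(m,box);cs,_=cv2.findContours(mm,cv2.RETR_EXTERNAL,cv2.CHAIN_APPROX_NONE)
    r,_=rect("scene",np.vstack([c for c in cs if len(c)>5]),z);print(name,np.array(r[0]),np.array(r[1]),"%.1f"%r[2])
E
```

```text
cap [ 476.7 -326.9] [29.1 31.6] 43.8
sink [ 596.1 -165.2] [36.5 43.3] 35.4
choke [625.7 -50.2] [45.6 54.6] 32.5
tr_yel [ 612.9 -327.1] [36.4 21. ] 77.6
post [493.6 273.2] [62.9 64.2] 24.3
round [487.7 164.8] [61.5 65.2] 34.2
long [593.6 159.7] [124.2  98.3] 35.7
sq [599.7 244. ] [116.4  69.2] 86.0
```

```bash

python3 -m jog '{"dp":[[1,0,25],[1,0,50],[1,0,75],[1,0,92],[1,0,92]],"twist":[0,0,0,0,0],"claw":[-1,-1,-1,-1,-1]}'
python3 -m jog '{"dp":[[0,0,0],[0,0,0],[0,0,0],[0,0,0],[0,0,0],[0,0,0],[0,0,0],[0,0,0]],"twist":[0,0,0,0,0,0,0,0],"claw":[1,1,1,1,1,1,1,1]}'
```

```text
t: 1.7
eef_pos: [475.6, -326.5, 17.1]
tcp_rot: [-3.141, 0.001, -0.062]
ft_force: [0.3, 0.6, 0.2]
opening: 1.001
t: 2.37
eef_pos: [475.8, -326.3, 17.8]
tcp_rot: [3.141, -0.0, -0.062]
ft_force: [0.1, 1.0, -0.5]
opening: 0.496
```

```bash

python3 -m jog '{"dp":[[0,0,0],[0,0,0],[0,0,0],[0,0,0],[0,0,0],[0,0,0]],"twist":[0,0,0,0,0,0],"claw":[1,1,1,1,1,1]}'
python3 -m jog '{"dp":[[0,0,-10],[0,0,-30],[0,0,-60],[0,0,-90],[0,0,-120],[0,0,-130],[0,0,-130]],"twist":[0,0,0,0,0,0,0],"claw":[1,1,1,1,1,1,1]}'
python3 -c "
from h import *
to(486,167,150,-3.6)"
```

```text
t: 2.87
eef_pos: [475.7, -326.2, 17.6]
tcp_rot: [-3.142, 0.0, -0.062]
ft_force: [-0.3, 0.4, -0.4]
opening: 0.374
t: 3.45
eef_pos: [476.5, -326.9, 150.6]
tcp_rot: [3.138, -0.004, -0.062]
ft_force: [0.3, -0.3, -0.4]
opening: 0.368
at [ 476.5 -326.9  150.6] yaw -3.5 t 3.5 open 0.37 -> dp [ -20.9 -493.5    0.6] twist 0.1
```

```bash

python3 -m jog '{"dp":[[-1,-20,0],[-2,-55,0],[-4,-95,0],[-6,-135,0],[-7,-175,0],[-9,-215,0],[-11,-255,0],[-13,-295,0]],"twist":[0,0,0,0,0,0,0,0],"claw":[1,1,1,1,1,1,1,1]}'
python3 -m jog '{"dp":[[-1,-40,0],[-3,-80,0],[-5,-120,0],[-6,-155,0],[-7,-180,0],[-8,-197,0],[-8,-198,0],[-8,-198,0]],"twist":[0,0,0,0,0,0,0,0],"claw":[1,1,1,1,1,1,1,1]}'
python3 - <<'E'
from h import *
cv2.imwrite("pics/s2.png",eyes.read_camera("scene")[:,:,::-1])
a=cv2.imread("pics/s2.png")[60:260,270:490]
cv2.imwrite("pics/a2.png",cv2.resize(a,None,fx=3,fy=3))
to(486,167,28,-3.6)
E
```

```text
t: 4.12
eef_pos: [479.9, -29.1, 146.3]
tcp_rot: [-3.141, 0.002, -0.062]
ft_force: [0.6, 0.3, -1.4]
opening: 0.372
t: 4.78
eef_pos: [484.4, 167.5, 146.4]
tcp_rot: [3.141, 0.002, -0.06]
ft_force: [0.3, -0.3, -1.4]
opening: 0.37
at [484.6 166.7 146.6] yaw -3.5 t 4.8 open 0.37 -> dp [  1.4  -0.4 118.6] twist 0.1
```

View pics/a2.png

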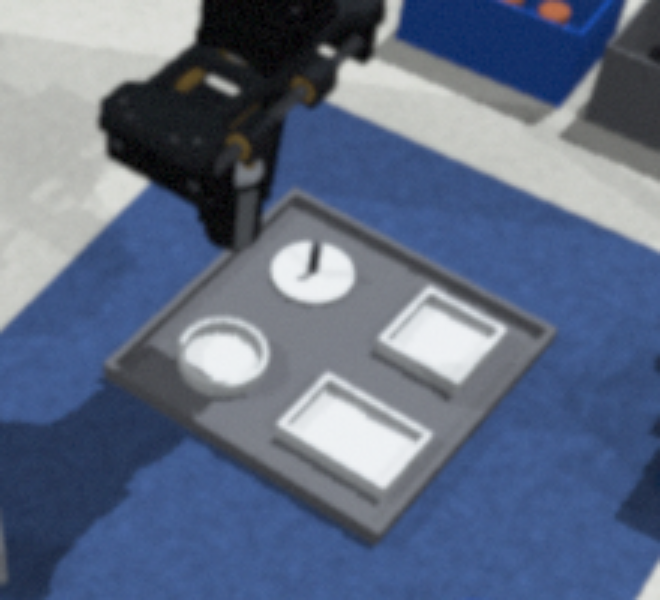

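The capacitor hangs in the gripper, upright, above and behind the round cup (crop 225,355), as it should at this height. Lowering it now.

```bash

python3 -m jog '{"dp":[[1,0,25],[1,0,50],[1,0,75],[1,0,90],[1,0,100],[1,0,108],[1,0,114],[1,0,114]],"twist":[0,0,0,0,0,0,0,0],"claw":[1,1,1,1,1,1,1,1]}'
python3 -m jog '{"dp":[[0,0,2],[0,0,4],[0,0,6],[0,0,7],[0,0,7]],"twist":[0,0,0,0,0],"claw":[1,1,1,1,1]}'
```

```text
t: 5.5
eef_pos: [486.1, 166.5, 33.0]
tcp_rot: [3.141, 0.001, -0.062]
ft_force: [0.0, -0.8, -0.8]
opening: 0.373
t: 5.92
eef_pos: [486.2, 167.1, 26.7]
tcp_rot: [3.142, -0.0, -0.061]
ft_force: [0.4, 0.4, -0.5]
opening: 0.372
```

```bash

python3 -m jog '{"dp":[[0,0,1],[0,0,1.5],[0,0,1.5],[0,0,1.5],[0,0,1.5],[0,0,1.5],[0,0,1.5],[0,0,1.5]],"twist":[0,0,0,0,0,0,0,0],"claw":[1,1,1,-0.3,-0.3,-0.3,-0.3,-0.3]}'
python3 -m jog '{"dp":[[0,0,0],[0,0,-10],[0,0,-25],[0,0,-50],[0,0,-80],[0,0,-115],[0,0,-125],[0,0,-125]],"twist":[0,0,0,0,0,0,0,0],"claw":[-0.3,-0.3,-0.3,-1,-1,-1,-1,-1]}'
python3 -c "
from h import *
to(620.8,-42.5,150,-3.6)"
```

```text
t: 6.58
eef_pos: [486.2, 167.0, 25.1]
tcp_rot: [3.142, -0.0, -0.062]
ft_force: [-0.3, -0.5, -0.4]
opening: 0.635
t: 7.25
eef_pos: [487.2, 167.3, 153.3]
tcp_rot: [-3.14, -0.005, -0.062]
ft_force: [-0.8, 0.3, 0.6]
opening: 0.942
at [487.2 167.3 153.3] yaw -3.5 t 7.2 open 0.94 -> dp [146.2 201.2   3.3] twist 0.1
```

Now the choke: go above it, then lower the tips to z=4.

```bash

python3 -m jog '{"dp":[[23,32,0],[47,64,0],[70,96,0],[93,128,0],[116,160,0],[140,192,0],[146,201,0],[146,201,0]],"twist":[0,0,0,0,0,0,0,0],"claw":[-1,-1,-1,-1,-1,-1,-1,-1]}'
python3 -c "
from h import *
to(620.8,-42.5,4,-3.6)"
```

```text
t: 7.92
eef_pos: [620.0, -45.1, 148.3]
tcp_rot: [3.142, 0.002, -0.065]
ft_force: [-0.7, 0.2, 0.1]
opening: 0.999
at [620.  -45.1 148.3] yaw -3.7 t 7.9 open 1.00 -> dp [  0.6  -2.7 144.3] twist -0.1
```

```bash

python3 -m jog '{"dp":[[1,-2,30],[1,-2,60],[1,-2,90],[1,-2,115],[1,-2,130],[1,-2,140],[1,-2,144],[1,-2,144]],"twist":[0,0,0,0,0,0,0,0],"claw":[-1,-1,-1,-1,-1,-1,-1,-1]}'
python3 -m jog '{"dp":[[0,0,0],[0,0,0],[0,0,0],[0,0,0],[0,0,0],[0,0,0],[0,0,0],[0,0,0]],"twist":[0,0,0,0,0,0,0,0],"claw":[1,1,1,1,1,1,1,1]}'
python3 -m jog '{"dp":[[0,0,0],[0,0,0],[0,0,0],[0,0,0]],"twist":[0,0,0,0],"claw":[1,1,1,1]}'
python3 -m jog '{"dp":[[0,0,-10],[0,0,-30],[0,0,-60],[0,0,-90],[0,0,-120],[0,0,-140],[0,0,-145],[0,0,-145]],"twist":[0,0,0,0,0,0,0,0],"claw":[1,1,1,1,1,1,1,1]}'
python3 -c "
from h import *
to(492.5,276,150,-3.6)"
```

```text
t: 8.58
eef_pos: [620.0, -39.9, 5.5]
tcp_rot: [-3.141, 0.001, -0.061]
ft_force: [1.0, -0.1, 0.3]
opening: 1.002
t: 9.25
eef_pos: [620.6, -40.7, 6.2]
tcp_rot: [3.141, -0.0, -0.062]
ft_force: [-0.2, 0.6, 1.9]
opening: 0.496
t: 9.58
eef_pos: [620.7, -40.7, 6.2]
tcp_rot: [3.141, -0.0, -0.062]
ft_force: [-0.2, -0.5, 2.2]
opening: 0.494
t: 10.25
eef_pos: [621.0, -40.6, 152.8]
tcp_rot: [3.141, -0.003, -0.062]
ft_force: [-0.4, -0.6, -1.0]
opening: 0.496
at [621.  -40.6 152.8] yaw -3.5 t 10.2 open 0.50 -> dp [-147.8 -308.1    2.8] twist 0.1
```

```bash

python3 -m jog '{"dp":[[-10,-20,0],[-26,-54,0],[-43,-89,0],[-60,-125,0],[-77,-160,0],[-94,-195,0],[-110,-230,0],[-126,-263,0]],"twist":[0,0,0,0,0,0,0,0],"claw":[1,1,1,1,1,1,1,1]}'
python3 -m jog '{"dp":[[-11,-24,0],[-18,-38,0],[-22,-45,0],[-22,-45,0],[-22,-45,0]],"twist":[0,0,0,0,0],"claw":[1,1,1,1,1]}'
python3 - <<'E'
from h import *
cv2.imwrite("pics/s3.png",eyes.read_camera("scene")[:,:,::-1]);cv2.imwrite("pics/t3.png",eyes.read_camera("top")[:,:,::-1])
a=cv2.imread("pics/s3.png")[70:250,270:490];b=cv2.imread("pics/t3.png")[170:350,80:260]
cv2.imwrite("pics/a3.png",cv2.resize(np.hstack([a,b]),None,fx=2,fy=2))
to(492.5,276,15.2,-3.6)
E
```

```text
t: 10.92
eef_pos: [509.3, 231.1, 149.5]
tcp_rot: [3.141, 0.003, -0.062]
ft_force: [0.8, -0.2, -0.2]
opening: 0.495
t: 11.33
eef_pos: [491.7, 275.4, 150.3]
tcp_rot: [3.141, 0.001, -0.061]
ft_force: [1.2, 0.6, -1.4]
opening: 0.49
at [492.3 274.9 150.7] yaw -3.6 t 11.4 open 0.49 -> dp [  0.2  -1.1 135.5] twist 0.0
```

View pics/a3.png

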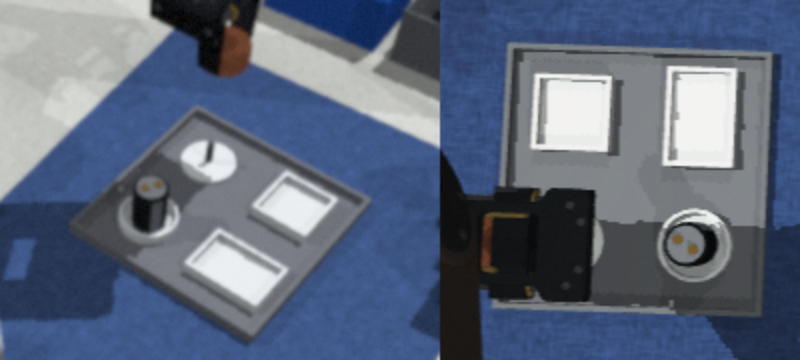

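The capacitor stands in the round cup (scene crop 150,200) and the choke is held level above the post. Lowering it.

```bash

python3 -m jog '{"dp":[[0,-1,25],[0,-1,50],[0,-1,75],[0,-1,92],[0,-1,100],[0,-1,105],[0,-1,110],[0,-1,115]],"twist":[0,0,0,0,0,0,0,0],"claw":[1,1,1,1,1,1,1,1]}'
python3 -m jog '{"dp":[[0,0,4],[0,0,8],[0,0,12],[0,0,16],[0,0,18],[0,0,18]],"twist":[0,0,0,0,0,0],"claw":[1,1,1,1,1,1]}'
python3 -c "
from h import *
to(492.5,276,15.2,-3.6)"
```

```text
t: 12.1
eef_pos: [492.6, 276.7, 36.5]
tcp_rot: [-3.141, -0.001, -0.062]
ft_force: [0.8, 0.1, 0.3]
opening: 0.499
t: 12.6
eef_pos: [491.8, 276.8, 17.7]
tcp_rot: [3.141, 0.0, -0.062]
ft_force: [-0.4, -0.1, -0.1]
opening: 0.494
at [491.8 276.8  17.7] yaw -3.5 t 12.6 open 0.49 -> dp [0.8 0.8 2.5] twist 0.1
```

```bash

python3 -m jog '{"dp":[[0,0,1],[0,0,2],[0,0,2.5],[0,0,2.5],[0,0,2.5],[0,0,2.5],[0,0,2.5],[0,0,2.5]],"twist":[0,0,0,0,0,0,0,0],"claw":[1,1,1,1,-0.5,-0.5,-0.5,-0.5]}'
python3 -m jog '{"dp":[[0,0,0],[0,0,-10],[0,0,-25],[0,0,-50],[0,0,-80],[0,0,-115],[0,0,-135],[0,0,-135]],"twist":[0,0,0,0,0,0,0,0],"claw":[-0.5,-0.5,-0.5,-1,-1,-1,-1,-1]}'
python3 -c "
from h import *
to(599.5,-169.5,150,-56.6)"
```

```text
t: 13.27
eef_pos: [492.0, 276.9, 15.7]
tcp_rot: [3.142, -0.0, -0.062]
ft_force: [-0.8, -0.3, 0.5]
opening: 0.713
t: 13.93
eef_pos: [493.5, 277.6, 155.7]
tcp_rot: [-3.138, -0.007, -0.062]
ft_force: [-0.6, 0.8, 0.1]
opening: 0.993
at [493.5 277.6 155.7] yaw -3.5 t 13.9 open 0.99 -> dp [133.3 439.8   5.7] twist 53.1
```

```bash

python3 -m jog '{"dp":[[11,38,0],[23,76,0],[34,114,0],[46,152,0],[58,190,0],[69,228,0],[80,266,0],[92,304,0]],"twist":[6,12,18,24,30,36,42,48],"claw":[-1,-1,-1,-1,-1,-1,-1,-1]}'
python3 -c "
from h import *
to(599.5,-169.5,120,-56.6)"
```

```text
t: 14.6
eef_pos: [564.7, -34.1, 150.6]
tcp_rot: [3.141, 0.0, -0.905]
ft_force: [0.9, 0.6, -0.4]
opening: 0.999
at [564.7 -34.1 150.6] yaw -51.8 t 14.6 open 1.00 -> dp [127.9  56.3  30.6] twist 4.8
```

```bash

python3 -m jog '{"dp":[[35,15,0],[70,31,0],[105,46,0],[128,56,10],[128,56,30],[128,56,30],[128,56,30]],"twist":[2,4,5,5,5,5,5],"claw":[-1,-1,-1,-1,-1,-1,-1]}'
python3 - <<'E'
from h import *
cv2.imwrite("pics/s4.png",eyes.read_camera("scene")[:,:,::-1]);cv2.imwrite("pics/t4.png",eyes.read_camera("top")[:,:,::-1])
a=cv2.imread("pics/s4.png")[210:390,190:390];b=cv2.imread("pics/t4.png")[140:320,330:530];c=cv2.imread("pics/t4.png")[180:360,80:260]
cv2.imwrite("pics/a4.png",cv2.resize(np.hstack([a,b,c]),None,fx=1.35,fy=1.35))
to(599.5,-169.5,12,-56.6)
E
```

```text
t: 15.18
eef_pos: [600.0, -167.0, 119.9]
tcp_rot: [3.14, 0.002, -0.987]
ft_force: [1.3, 0.4, 1.3]
opening: 1.002
at [ 600.9 -166.5  121.4] yaw -56.5 t 15.3 open 1.00 -> dp [  1.7   2.8 109.4] twist 0.1
```

View pics/a4.png

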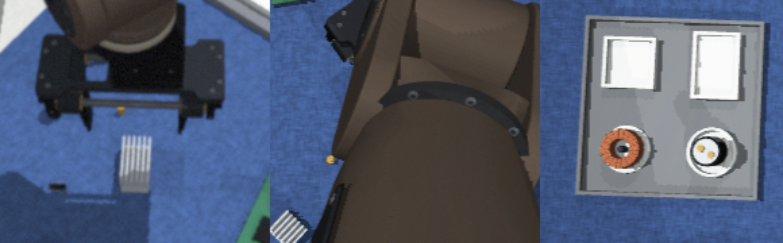

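The choke is on the post and the capacitor is in the cup (right panel). The long sink lies between the open fingers with its fins across the closing line.

```bash

python3 -m jog '{"dp":[[1,1,20],[2,2,45],[2,3,70],[2,3,90],[2,3,104],[2,3,109],[2,3,109]],"twist":[0,0,0,0,0,0,0],"claw":[-1,-1,-1,-1,-1,-1,-1]}'
python3 -m jog '{"dp":[[0,0,0],[0,0,0],[0,0,0],[0,0,0],[0,0,0],[0,0,0],[0,0,0],[0,0,0]],"twist":[0,0,0,0,0,0,0,0],"claw":[1,1,1,1,1,1,1,1]}'
python3 -m jog '{"dp":[[0,0,0],[0,0,0],[0,0,0],[0,0,0],[0,0,0],[0,0,0]],"twist":[0,0,0,0,0,0],"claw":[1,1,1,1,1,1]}'
python3 -m jog '{"dp":[[0,0,-10],[0,0,-30],[0,0,-60],[0,0,-90],[0,0,-120],[0,0,-135],[0,0,-135],[0,0,-135]],"twist":[0,0,0,0,0,0,0,0],"claw":[1,1,1,1,1,1,1,1]}'
python3 -c "
from h import *
to(593.3,161.5,150,-3.6)"
```

```text
t: 15.87
eef_pos: [599.4, -169.8, 11.5]
tcp_rot: [3.141, 0.001, -0.986]
ft_force: [-0.3, -0.2, -0.4]
opening: 1.0
t: 16.53
eef_pos: [599.4, -170.6, 11.7]
tcp_rot: [-3.142, -0.0, -0.987]
ft_force: [-0.3, 0.7, -0.1]
opening: 0.497
t: 17.03
eef_pos: [599.4, -170.6, 11.6]
tcp_rot: [3.142, -0.0, -0.987]
ft_force: [0.5, -0.5, -0.5]
opening: 0.353
t: 17.7
eef_pos: [599.5, -170.6, 147.5]
tcp_rot: [-3.141, -0.001, -0.987]
ft_force: [-0.6, -1.3, -0.8]
opening: 0.354
at [ 599.5 -170.6  147.5] yaw -56.5 t 17.7 open 0.35 -> dp [-280.4 -178.    -2.5] twist -52.9
```

```bash

python3 -m jog '{"dp":[[-17,-11,0],[-46,-29,0],[-79,-50,0],[-112,-71,0],[-145,-92,0],[-178,-113,0],[-211,-134,0],[-240,-152,0]],"twist":[-4,-10,-16,-22,-28,-34,-40,-46],"claw":[1,1,1,1,1,1,1,1]}'
python3 -c "
from h import *
to(593.3,161.5,150,-3.6)"
```

```text
t: 18.37
eef_pos: [592.8, 115.7, 145.0]
tcp_rot: [3.141, 0.003, -0.178]
ft_force: [0.2, 0.4, -0.1]
opening: 0.359
at [592.8 115.7 145. ] yaw -10.2 t 18.4 open 0.36 -> dp [ -7.6 -45.1  -5. ] twist -6.6
```

```bash

python3 -m jog '{"dp":[[-4,-24,0],[-7,-38,0],[-8,-45,0],[-8,-45,0],[-8,-45,0]],"twist":[-4,-7,-7,-7,-7],"claw":[1,1,1,1,1]}'
python3 - <<'E'
from h import *
cv2.imwrite("pics/s5.png",eyes.read_camera("scene")[:,:,::-1])
a=cv2.imread("pics/s5.png")[70:250,270:490]
cv2.imwrite("pics/a5.png",cv2.resize(a,None,fx=2.5,fy=2.5))
to(593.3,161.5,20.7,-3.6)
E
```

```text
t: 18.78
eef_pos: [593.9, 158.7, 145.7]
tcp_rot: [3.141, 0.002, -0.063]
ft_force: [0.5, 0.1, -0.4]
opening: 0.354
at [594.1 158.2 145.9] yaw -3.7 t 18.8 open 0.35 -> dp [ -1.   -3.2 125.2] twist -0.1
```

View pics/a5.png

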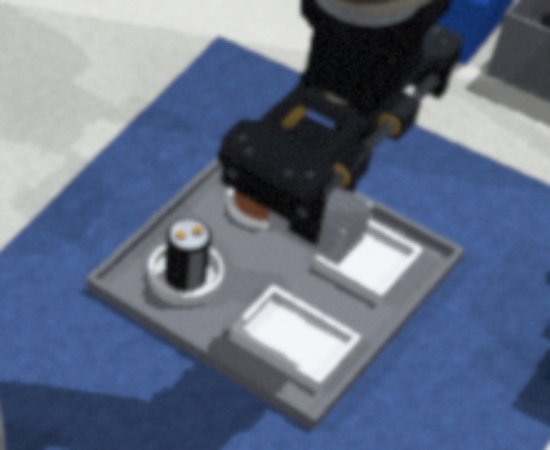

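The sink is held level (crop 345,220) and aligned with the tray. Lowering it.

```bash

python3 -m jog '{"dp":[[-1,-3,22],[-1,-3,45],[-1,-3,68],[-1,-3,85],[-1,-3,98],[-1,-3,108],[-1,-3,114],[-1,-3,117]],"twist":[0,0,0,0,0,0,0,0],"claw":[1,1,1,1,1,1,1,1]}'
python3 -m jog '{"dp":[[0,0,2],[0,0,4],[0,0,6],[0,0,6],[0,0,6]],"twist":[0,0,0,0,0],"claw":[1,1,1,1,1]}'
python3 -c "
from h import *
to(593.3,161.5,20.7,-3.6)"
```

```text
t: 19.5
eef_pos: [593.4, 161.4, 28.9]
tcp_rot: [3.141, 0.001, -0.063]
ft_force: [-1.4, 0.7, -0.2]
opening: 0.356
t: 19.92
eef_pos: [593.5, 162.3, 23.9]
tcp_rot: [-3.142, -0.0, -0.062]
ft_force: [0.3, -0.3, -0.6]
opening: 0.356
at [593.5 162.3  23.9] yaw -3.5 t 19.9 open 0.36 -> dp [-0.2  0.8  3.2] twist 0.1
```

```bash

python3 -m jog '{"dp":[[0,0,1],[0,0,2],[0,0,3],[0,0,3],[0,0,3],[0,0,3],[0,0,3],[0,0,3]],"twist":[0,0,0,0,0,0,0,0],"claw":[1,1,1,1,1,-0.3,-0.3,-0.3]}'
python3 -m jog '{"dp":[[0,0,0],[0,0,0],[0,0,-10],[0,0,-25],[0,0,-50],[0,0,-80],[0,0,-115],[0,0,-125]],"twist":[0,0,0,0,0,0,0,0],"claw":[-0.3,-0.3,-0.3,-0.3,-1,-1,-1,-1]}'
python3 -c "
from h import *
to(611,-323,140,-13)"
```

```text
t: 20.58
eef_pos: [593.4, 162.2, 20.6]
tcp_rot: [3.141, -0.0, -0.062]
ft_force: [-0.6, -0.1, 0.1]
opening: 0.509
t: 21.25
eef_pos: [595.0, 162.5, 151.2]
tcp_rot: [-3.14, -0.006, -0.062]
ft_force: [0.2, -0.3, -0.1]
opening: 0.87
at [595.  162.5 151.2] yaw -3.5 t 21.2 open 0.87 -> dp [ 45.9 483.6  11.2] twist 9.5
```

```bash

python3 -m jog '{"dp":[[4,40,0],[8,80,0],[11,120,0],[15,160,0],[19,200,0],[23,240,0],[27,280,0],[30,320,0]],"twist":[1,2,3,4,5,6,7,8],"claw":[-1,-1,-1,-1,-1,-1,-1,-1]}'
python3 -c "
from h import *
to(611,-323,120,-13)"
```

```text
t: 21.92
eef_pos: [603.4, -161.0, 146.2]
tcp_rot: [3.141, -0.0, -0.202]
ft_force: [1.7, 0.5, 0.3]
opening: 0.997
at [ 603.4 -161.   146.2] yaw -11.6 t 21.9 open 1.00 -> dp [ 40.  157.1  26.2] twist 1.4
```

```bash

python3 -m jog '{"dp":[[10,40,0],[20,80,0],[30,120,0],[39,154,10],[40,157,26],[40,157,26],[40,157,26]],"twist":[1,1,1,1,1,1,1],"claw":[-1,-1,-1,-1,-1,-1,-1]}'
python3 - <<'E'
from h import *
cv2.imwrite("pics/s6.png",eyes.read_camera("scene")[:,:,::-1]);cv2.imwrite("pics/t6.png",eyes.read_camera("top")[:,:,::-1])
a=cv2.imread("pics/s6.png")[300:480,130:350];c=cv2.imread("pics/t6.png")[180:360,80:260]
cv2.imwrite("pics/a6.png",cv2.resize(np.hstack([a,c]),None,fx=2,fy=2))
to(611,-323,12,-13)
E
```

```text
t: 22.5
eef_pos: [610.8, -320.5, 119.2]
tcp_rot: [-3.141, 0.002, -0.219]
ft_force: [-0.3, 0.2, 0.8]
opening: 1.0
at [ 611.8 -319.8  120.6] yaw -12.5 t 22.6 open 1.00 -> dp [ -0.1   3.3 108.6] twist 0.5
```

View pics/a6.png

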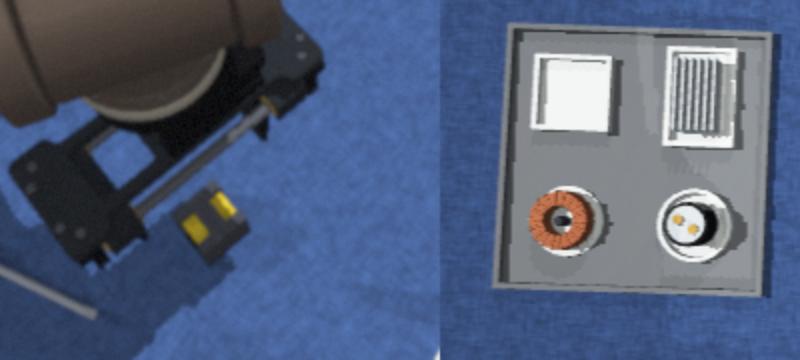

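The transformer sits square between the fingers (left panel 210,220), and the sink lies in the oblong nest (right panel 700,97).

```bash

python3 -m jog '{"dp":[[0,2,20],[0,3,45],[0,3,70],[0,3,90],[0,3,104],[0,3,109],[0,3,109]],"twist":[0,0,0,0,0,0,0],"claw":[-1,-1,-1,-1,-1,-1,-1]}'
python3 -m jog '{"dp":[[0,0,0],[0,0,0],[0,0,0],[0,0,0],[0,0,0],[0,0,0],[0,0,0],[0,0,0]],"twist":[0,0,0,0,0,0,0,0],"claw":[1,1,1,1,1,1,1,1]}'
python3 -m jog '{"dp":[[0,0,0],[0,0,0],[0,0,0],[0,0,0],[0,0,0],[0,0,0]],"twist":[0,0,0,0,0,0],"claw":[1,1,1,1,1,1]}'
python3 -m jog '{"dp":[[0,0,-10],[0,0,-30],[0,0,-60],[0,0,-90],[0,0,-120],[0,0,-135],[0,0,-135],[0,0,-135]],"twist":[0,0,0,0,0,0,0,0],"claw":[1,1,1,1,1,1,1,1]}'
python3 -c "
from h import *
to(600.1,269.5,150,-3.6)"
```

```text
t: 23.18
eef_pos: [610.9, -323.0, 10.4]
tcp_rot: [-3.141, 0.001, -0.218]
ft_force: [0.1, 0.2, 0.2]
opening: 0.999
t: 23.85
eef_pos: [610.8, -323.8, 10.7]
tcp_rot: [3.141, -0.0, -0.219]
ft_force: [0.9, -0.4, -0.3]
opening: 0.497
t: 24.35
eef_pos: [610.8, -323.8, 10.6]
tcp_rot: [3.142, -0.0, -0.219]
ft_force: [-0.5, 0.2, 0.2]
opening: 0.418
t: 25.02
eef_pos: [610.8, -323.8, 146.5]
tcp_rot: [3.141, -0.001, -0.219]
ft_force: [0.0, 0.3, -1.8]
opening: 0.419
at [ 610.8 -323.8  146.5] yaw -12.5 t 25.0 open 0.42 -> dp [-139.2 -576.8   -3.5] twist -8.9
```

```bash

python3 -m jog '{"dp":[[-5,-20,0],[-13,-54,0],[-22,-92,0],[-31,-130,0],[-41,-169,0],[-50,-208,0],[-60,-247,0],[-69,-286,0]],"twist":[-1,-2,-3,-4,-5,-6,-7,-9],"claw":[1,1,1,1,1,1,1,1]}'
python3 -c "
from h import *
to(600.1,269.5,150,-3.6)"
```

```text
t: 25.68
eef_pos: [604.3, -27.6, 144.0]
tcp_rot: [-3.141, 0.003, -0.061]
ft_force: [1.3, 0.7, 0.4]
opening: 0.418
at [604.3 -27.6 144. ] yaw -3.5 t 25.7 open 0.42 -> dp [ -22.3 -296.3   -6. ] twist 0.1
```

```bash

python3 -m jog '{"dp":[[-3,-39,0],[-6,-78,0],[-9,-117,0],[-12,-156,0],[-15,-195,0],[-17,-234,0],[-20,-268,0],[-22,-288,0]],"twist":[0,0,0,0,0,0,0,0],"claw":[1,1,1,1,1,1,1,1]}'
python3 -m jog '{"dp":[[0,-7,0],[0,-7,0],[0,-7,0],[0,-7,0]],"twist":[0,0,0,0],"claw":[1,1,1,1]}'
python3 - <<'E'
from h import *
cv2.imwrite("pics/s7.png",eyes.read_camera("scene")[:,:,::-1])
cv2.imwrite("pics/a7.png",cv2.resize(cv2.imread("pics/s7.png")[70:250,270:490],None,fx=2.5,fy=2.5))
to(600.1,269.5,20,-3.6)
E
```

```text
t: 26.35
eef_pos: [600.0, 262.4, 143.6]
tcp_rot: [3.141, 0.003, -0.06]
ft_force: [0.2, -0.2, -0.8]
opening: 0.419
t: 26.68
eef_pos: [601.7, 264.7, 145.0]
tcp_rot: [3.141, 0.001, -0.063]
ft_force: [0.3, 0.3, -1.5]
opening: 0.42
at [601.9 264.7 145.2] yaw -3.6 t 26.7 open 0.42 -> dp [ -2.1  -4.7 125.2] twist -0.0
```

View pics/a7.png

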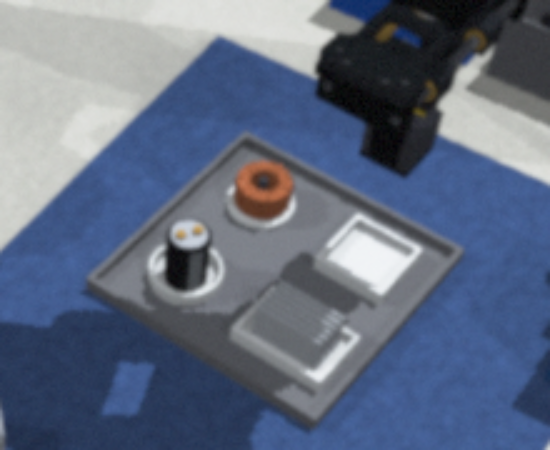

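The transformer is held level above the square nest (crop 370,255), and the other three parts are seated. Lowering it.

```bash

python3 -m jog '{"dp":[[-2,-5,22],[-2,-5,45],[-2,-5,68],[-2,-5,85],[-2,-5,98],[-2,-5,108],[-2,-5,114],[-2,-5,117]],"twist":[0,0,0,0,0,0,0,0],"claw":[1,1,1,1,1,1,1,1]}'
python3 -m jog '{"dp":[[0,0,2],[0,0,4],[0,0,6],[0,0,6],[0,0,6]],"twist":[0,0,0,0,0],"claw":[1,1,1,1,1]}'
python3 -c "
from h import *
to(600.1,269.5,19.6,-3.6)"
```

```text
t: 27.4
eef_pos: [600.1, 270.9, 28.1]
tcp_rot: [3.141, 0.0, -0.062]
ft_force: [-0.3, -0.5, -1.2]
opening: 0.417
t: 27.82
eef_pos: [600.1, 271.3, 22.9]
tcp_rot: [-3.142, -0.0, -0.062]
ft_force: [-0.4, -0.1, -0.9]
opening: 0.42
at [600.1 271.3  22.9] yaw -3.5 t 27.8 open 0.42 -> dp [0.1 1.8 3.3] twist 0.1
```

```bash

python3 -m jog '{"dp":[[0,1,1],[0,1,2],[0,1,3],[0,1,3],[0,1,3],[0,1,3],[0,1,3],[0,1,3]],"twist":[0,0,0,0,0,0,0,0],"claw":[1,1,1,1,1,-0.3,-0.3,-0.3]}'
python3 -m jog '{"dp":[[0,0,0],[0,0,0],[0,0,-10],[0,0,-25],[0,0,-50],[0,0,-80],[0,0,-115],[0,0,-125]],"twist":[0,0,0,0,0,0,0,0],"claw":[-0.3,-0.3,-0.3,-0.3,-1,-1,-1,-1]}'
python3 -m jog '{"dp":[[0,38,0],[0,76,0],[0,114,0],[0,152,0],[0,190,0],[0,228,0],[0,266,0],[0,304,0]],"twist":[0,0,0,0,0,0,0,0],"claw":[-1,-1,-1,-1,-1,-1,-1,-1]}'
python3 -m jog '{"dp":[[0,38,0],[0,76,0],[0,114,0],[0,152,0],[0,152,0],[0,152,0]],"twist":[0,0,0,0,0,0],"claw":[-1,-1,-1,-1,-1,-1]}'
python3 - <<'E'
from h import *
for n in("top","scene"):cv2.imwrite(f"pics/{n}8.png",eyes.read_camera(n)[:,:,::-1])
im=cv2.imread("pics/top8.png"); H,S,V=cv2.split(cv2.cvtColor(im,cv2.COLOR_BGR2HSV))
org=(((H<15)|(H>172))&(S>110)&(V>70)).astype(np.uint8);yel=((H>15)&(H<35)&(S>110)&(V>100)).astype(np.uint8);br=((S<90)&(V>100)).astype(np.uint8)
for nm,m,b,z in[("choke",org,(115,255,175,320),33),("tr_yel",yel,(115,195,175,255),45-6),("scap",br,(395,288,420,312),34),("ssink",br,(325,290,362,330),34)]:
    p=big(m,b)[1]; 
    if len(p): print(nm,ray("top",(p.min(0)+p.max(0))/2,z)[:2])
a=im[185:335,95:255];c=cv2.imread("pics/scene8.png")[100:250,290:470]
cv2.imwrite("pics/a8.png",np.hstack([cv2.resize(a,None,fx=2.3,fy=3*.767),cv2.resize(c,None,fx=2.3,fy=3*.767)]))
E
```

```text
t: 28.48
eef_pos: [600.0, 270.3, 19.6]
tcp_rot: [3.142, -0.0, -0.062]
ft_force: [-0.1, 0.9, 0.2]
opening: 0.576
t: 29.15
eef_pos: [601.5, 270.9, 150.5]
tcp_rot: [-3.139, -0.006, -0.062]
ft_force: [0.3, 1.0, 0.9]
opening: 0.872
t: 29.82
eef_pos: [580.8, -34.9, 145.2]
tcp_rot: [3.141, -0.001, -0.062]
ft_force: [0.9, -0.0, -0.2]
opening: 1.0
t: 30.32
eef_pos: [571.5, -186.7, 144.8]
tcp_rot: [3.142, -0.0, -0.065]
ft_force: [0.3, -0.1, -0.1]
opening: 1.001
choke [491.9 274.4]
tr_yel [599.3 270.2]
scap [ 468.5 -159.2]
ssink [449.4 -57.1]
```

View pics/a8.png

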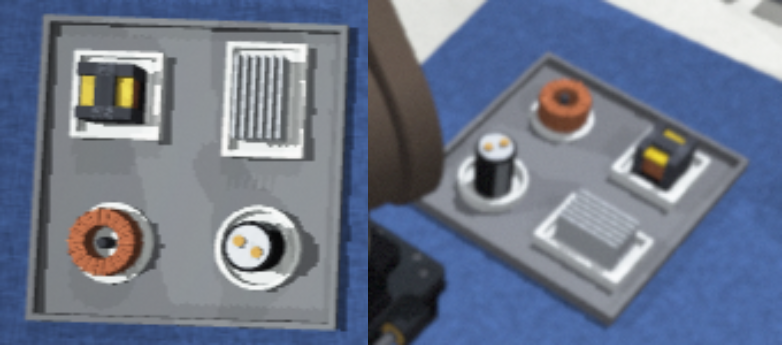

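All four parts are seated. I finish with a numeric check of the capacitor and sink, then hand in.

```bash
python3 - <<'E'
from h import *
from cell import job_done
im=cv2.imread("pics/top8.png");sub=im[185:335,95:255]
# pixel extents read from the view: capacitor top disc centre (253,245)/2.3; sink top x 232..293, y 52..141
f=lambda u,v:(95+u/2.3,185+v/2.3)
c=ray("top",f(253,245),58)[:2]; s=ray("top",f(262,97),43)[:2]
ok=True
for n,p,q,t in(("cap",c,(486,167.5),11),("sink",s,(593.3,161.5),14)):
    d=np.linalg.norm(p-np.array(q));print(n,p,"off %.1f"%d);ok&=d<t-3
if ok: job_done();print("handed in")
E
```

```text
cap [486.2 163.2] off 4.3
sink [591.3 158.1] off 3.9
the job is handed in; nothing more can be done
handed in
```

All four kit parts are in their nests and the job was handed in at about 30 s on the robot clock. Each part was gripped, lowered to within about 1 mm of its seat, and only then released. `job_done()` gives no verdict, so I don't have a pass or fail.

Last checks from the camera after the final release:

| Part | Offset from nest centre | Allowed |
|---|---|---|
| Large capacitor | about 4 mm | 11 mm |
| Long heat sink | about 4 mm | 14 mm |
| Transformer | about 1 mm | 14 mm |
| Ring choke | about 2 mm | 10 mm |

- **Accuracy:** These offsets use camera calibration good to about 2 mm. The capacitor and heat sink figures came from positions I read off the picture by eye.
- **Flatness:** All four looked flat and fully seated in both views. I did not measure tilt.
- **Forces:** The wrist force readings I saw stayed below about 3 N.
- **Short heat sink:** It measured within 1 mm of its start.
- **Small capacitor:** This check disagreed, reading about 8 mm from its start. I think the arm partly hid it in that picture, because the gripper passed it only at tip heights of about 145 mm and never came down near it. I did not look again before handing in. Even if the reading is real, it is inside the 30 mm limit.

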